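Push the cutting board home and snap the hold-down lever over onto it

TASK

Get the acacia cutting board ready for chopping: with the fingertips only, push it along the worktop until its edge sits flush against the aluminium bar of the board stop. Then push the red lever over past its upright position so that it snaps down and its rubber pad holds the board. Do not lift or pick up anything, and leave the jar, ladle, saucer, mug, bowl and steamer pot where they are.

Things in the scene. Friction and masses are not known exactly. Their poses are not given: they have to be found in the camera images.
- board: Slim dark acacia cutting board lying flat and loose on the worktop, 190 (its x) by 200 (its y) by 18 mm thick, about 0.35 to 0.7 kg. Origin: centre of its underside; z up. Its +y edge faces the board stop and starts 35 to 90 mm short of it, up to 0.1 rad askew. Friction about 0.6: pushed home by one finger it can jam askew; two spread fingertips, or pushes on the lagging side, square it.
- board_left (a point): Middle of the board's +y edge (the one that must meet the stop), at half thickness: 100 mm along the board's +y from its centre, 9 mm up.
- board_right (a point): Middle of the board's opposite, -y edge, at half thickness; the worktop beside it is free for at least 70 mm, so this is the edge to push on.
- stop: Board stop fixed to the worktop. Origin: on the worktop at the foot of the middle of the stop face; z up. The face is the -y side of an aluminium bar 160 mm long (x), 12 mm thick (y 0 to 12), 20 mm high: the board is pushed along the stop's +y to meet it. Base plate 6 mm thick to y = 85 mm. Two grey cheeks (x 13.5 to 19.5 mm either side, y 13 to 39 mm, 46 mm high) carry the lever.
- lever_pivot (a point): The lever's hinge axis (parallel to the stop's x), 25 mm behind the stop face (stop's +y) and 38 mm above the worktop. It does not move.
- lever (a joint): Angle (rad). 0: open, on its limit, leaning 0.7 rad from upright to the stop's +y, away from the board. 0.7: upright, dead centre. Grows towards the board. The spring drives it away from dead centre: about 3 N at the tip starts it, ever less up to 0.7, beyond which it snaps over by itself to about 2.3 with its pad pressing on the board (about 7 N); 2.55 (limit) if no board is under it.
- lever_tip (a point): Centre of the lever's round red crossbar (18 mm thick, 50 mm long along the stop's x), 85 mm from the pivot. Open: 80 mm beyond the stop face (stop's +y), 103 mm high; upright its top is 132 mm high. Blade 20 mm wide, 10 mm thick; rubber pad on its board-facing side, 60 mm from the pivot. Space beyond the open lever (stop's +y) is free for 100 mm, 45 mm either side of the middle.
- jar: Bystander: glass spice jar with red screw lid, 48 mm across, 95 mm tall. Origin: centre of its underside.
- ladle: Bystander: stainless ladle lying on the worktop beyond the board; bowl 84 mm across, whole 300 mm long, under 45 mm high. Origin: under the bowl's centre; handle along its +x.
- saucer: Bystander: blue melamine saucer, 140 mm across, 18 mm high. Origin: centre of its underside.
- mug: Bystander: white mug, 76 mm across, 90 mm tall, handle at its +y. Origin: centre of its underside.
- bowl: Bystander: small terracotta bowl, 100 mm across, 45 mm high. Origin: centre of its underside.
- steamer: Bystander: aluminium steamer pot with stacked tiers and lid, 220 mm across (272 mm over the handles along its x), 241 mm tall. Origin: centre of its underside.

How it is judged:
On the way, in this order (a step that is already met when the one before it is completed fails the run):
1. the board is flush against the stop while the lever is still open (y of board_left in the frame of stop above -0.005 m and angle between the y axis of board and the y axis of stop, either way round below 0.05 rad and value of joint lever below 0.7 rad), for 0.2 s.
2. the lever has snapped over and its pad presses on the board (value of joint lever between 2.2 and 2.42 rad and contact force between lever and board above 2 N), for 0.2 s.
At the end, for the whole second after the job is handed in: The board lies flat and still with its edge flush to the stop (within 5 mm and 0.05 rad), and the lever has snapped over (joint 2.2 to 2.42) with its pad pressing on the board with more than 2 N (all of step 2 and y of board_left in the frame of stop above -0.005 m and angle between the y axis of board and the y axis of stop, either way round below 0.05 rad and linear speed of board below 0.01 m/s and height (world z) of board below 0.006 m and angle between board's own z axis and vertical below 0.05 rad); the robot touches nothing.
It fails at once if the board is lifted or tipped off the worktop (height (world z) of board above 0.012 m or angle between board's own z axis and vertical above 0.12 rad).
It fails at once if the jar, ladle, saucer, mug, bowl or steamer pot is moved, tipped or lifted (distance of any of jar, ladle, saucer, mug, bowl, steamer from where it was at the start of the episode above 0.02 m or angle between any of jar, ladle, saucer, mug, bowl, steamer's own z axis and vertical above 0.3 rad).
It also fails if it takes over 48 s, if anything falls off the work surface, if the arm or the gripper's body presses on something with over 40 N, if the wrist force passes 120 N, or if a joint passes its speed limit or range.

ROBOT

A 6-joint arm with a two-finger parallel gripper is mounted at the origin on the work surface. World frame = base frame: x ahead of the robot, y to its left, z up, the work surface at z = 0. Lengths are in m, angles in rad, forces in N, time in s.
With the tool pointing down it reaches from about 0.275 to 0.825 m from the base axis. Payload 5.2 kg.
Tool frame: the origin (TCP) lies midway between the tips of the shut fingers; the grasp point (between the pads) lies 19 mm behind it; z points along the fingers, y is the line along which they close (so a half turn about z gives the same grasp; the last joint's range is limited). The gripper opens to 93 mm and grips with 3 to 60 N. Pads are 15 mm wide; open, the fingers measure 128 mm over their backs; the gripper's body (75 mm by 188 mm) begins 65 mm behind the grasp point.
Start: joints at [-1.355, 0.259, 1.535, -0, 1.348, -0.203], TCP at [0.224, -0.502, 0.219] pointing down, gripper open.
Joint ranges: [-3.14, 3.14], [-0.91, 2.08], [0.19, 2.58], [-1.22, 4.36], [0.22, 2.71], [-3.12, 3.12]. Speed limits (rad/s): [2.57, 2.57, 3.14, 3.14, 3.14, 3.14].

INTERFACE

Orientations are given as [roll, pitch, yaw] about the fixed x, y, z axes, in that order (R = Rz(yaw) Ry(pitch) Rx(roll)).
In Python, from cell import manip gives the robot as it stands.
- The arm moves only by the tool play_rows, never from a script. Its argument "increments" is a list of rows, each an object of numbers: "dx", "dy", "dz": the shift along the tool's x, y, z in mm; "twist": the turn about the tool's z in degrees. In form: [{"dx": .., "dy": .., "dz": .., "twist": ..}, ...]. A call has 1 to 20 rows; each row shifts and turns the commanded pose from where the row before left it, along the tool's axes as they then stand; what a row does not reach is not made up. A row lasts 1/8 s, in which the tool goes at most 62.5 mm and 10.7 degrees, less where a joint would pass 70% of its speed; a pose out of reach is approached as far as the arm can. A call with a gripper value outside its range is refused whole. "jaw" is the opening, from 0 (shut) to 1 (fully open), set as the call begins (left out, the last holds). The fingers move at their own pace and stop on an object; "newtons" is the grip in N (left out, the last holds). Time passes only in rows, so rows that do not move let the fingers close. It gives the time, the measured TCP pose, the force, the opening and the grip force at its end, in the units of the state.
- manip.sense(): the state, without advancing time (a new reading comes with each control period).
- manip.read_camera(name): name is "scene" or "side" or "wrist"; returns the picture (420x560x3 uint8, red, green, blue); there is no depth.
- manip.calibration(name): a dict with "mtx" (3x3 intrinsics, pixels), "T" (4x4, takes a point from camera to world coordinates); the wrist camera has in their place "hand_eye" (4x4, takes a point from camera to tool coordinates, whose origin is the TCP and whose axes are the flange's). Camera axes: x right, y down, z forward; pixel columns grow to the right and rows downward; lengths in m; the calibration is good to about 2 mm. A picture is of the moment at which its call begins: read the wrist's pose just before it. calibration takes no time and is no camera call.
- manip.close_job(): hands the job in; it is judged then, once.
Trained networks look in the newest picture that a camera, given by its name, has taken for a name from the list of things; names that differ only in an ending like _2 or _b are one class to them, and where a whole thing is asked for, a point or a joint stands for the part that bears it (a point fixed in the world has none). Each returns a list of dicts, best first, with "p" (0 to 1); they miss things now and then, are a little off and sometimes report something else, mostly with a low value. They report only what shows in the picture. A call takes as long as a camera call.
- manip.masks_of(camera, target): "region" (420x560 bool, what is visible of it) and "bbox" ([left, top, width, height] in pixels, round what is visible of it).
The state is a dict: "clock": time; "joints": joint angles; "dq": joint speeds; "tau": joint torques, N m; "tcp_pos": TCP position; "eef_rot": TCP orientation; "force": force on the tool from outside, world axes, zero at the start; "torque": the same for the moment, N m; "opening": opening from 0.0 (shut) to 1.0 (fully open); "grasp_force": force on a finger pad.
Only numpy, scipy, OpenCV 4.12 (cv2) and the standard library are available. Lean on these libraries where they do the work, as an engineer would, in place of code of your own. Each camera call takes 0.05 s, during which the arm holds its last target. There are 200 camera calls.

## Working session

There is one attempt and no reset: what is moved stays moved. The work goes in short steps, Python scripts to look and compute and a tool call to move; the robot and the scene stay as the last step left them, time stands still between calls to the robot, and variables do not carry over. Pictures are saved under pics/ and viewed, at most 10 in all, crops included, and the job is handed in when it is done.

Besides the shell and the picture viewer there is one more tool, called after ">>>" as name(argument=value, ...), one argument or row to a line, values as JSON. play_rows: Moves the arm, as the interface text tells. Its arguments: {"type":"object","properties":{"increments":{"type":"array","items":{"type":"object","properties":{"dx":{"type":"number"},"dy":{"type":"number"},"dz":{"type":"number"},"twist":{"type":"number"}}}},"jaw":{"type":"number"},"newtons":{"type":"number"}},"required":["increments"]}

```bash
mkdir -p pics; cat > h.py <<'E'
import numpy as np, cv2
from cell import manip
def ray(cam,uv,z):
    c=manip.calibration(cam);K=np.array(c["mtx"]);T=np.array(c["T"])
    d=T[:3,:3]@np.linalg.inv(K)@np.array([uv[0],uv[1],1.]);o=T[:3,3]
    return o+d*(z-o[2])/d[2]
def proj(cam,p):
    c=manip.calibration(cam);K=np.array(c["mtx"]);T=np.linalg.inv(np.array(c["T"]))
    q=K@(T[:3,:3]@np.array(p)+T[:3,3]);return q[:2]/q[2]
E
python3 - <<'E'
from h import *
s=manip.sense();print(s)
for c in ["scene","side"]:
    im=manip.read_camera(c);cv2.imwrite(f"pics/{c}0.png",im[:,:,::-1])
    for n in ["board","stop","lever"]:
        for r in manip.masks_of(c,n)[:2]:
            print(c,n,r["p"],r["bbox"]); 
            m=r["region"].astype(np.uint8)
            if n=="board":
                k=max(cv2.findContours(m,0,2)[0],key=cv2.contourArea);a=cv2.approxPolyDP(k,6,True)[:,0]
                print(a.tolist(),[ray(c,p,.018)[:2].round(3).tolist() for p in a])
    print(manip.calibration(c)["T"])
E
```

```text
{'clock': 0.0, 'joints': array([-1.35478986e+00,  2.59336909e-01,  1.53606447e+00, -6.55515854e-06,
        1.34799057e+00, -2.02807461e-01]), 'dq': array([ 0.00011646, -0.00109418, -0.00072155, -0.00071839,  0.00222962,
        0.0002432 ]), 'tau': array([-1.38946427e-03, -4.37313581e+01, -2.84003985e+01,  7.14578410e-02,
        4.11931216e-02, -1.29878013e-04]), 'tcp_pos': array([ 0.22357039, -0.50192186,  0.21782845]), 'eef_rot': array([-3.13982895e+00, -3.56154799e-04,  4.18815068e-01]), 'force': array([0.0017908 , 0.21099858, 0.08883065]), 'torque': array([ 0.04893543, -0.00873331, -0.004529  ]), 'grasp_force': 0.0, 'opening': 1.0012480986620533}
scene board 0.59 [276.3, 168.2, 88.2, 74.6]
[[321, 170], [275, 205], [317, 243], [363, 206]] [[0.461, 0.117], [0.495, -0.078], [0.674, -0.048], [0.644, 0.143]]
scene stop 0.74 [335.4, 140.2, 51.0, 58.0]
scene lever 0.62 [357.6, 141.9, 25.0, 29.7]
[[ 0.54449109  0.68920967 -0.47803712  1.23499373]
 [ 0.83874891 -0.45110026  0.30497348 -0.51481574]
 [-0.005452   -0.56700846 -0.82369393  1.26581792]
 [ 0.          0.          0.          1.        ]]
side board 0.97 [191.7, 222.8, 101.1, 72.5]
[[232, 227], [192, 268], [255, 294], [290, 246]] [[0.672, -0.032], [0.634, 0.161], [0.449, 0.13], [0.49, -0.068]]
side stop 0.84 [167.5, 278.6, 62.4, 49.1]
side lever 0.59 [172.5, 277.6, 34.7, 14.9]
[[-0.78980504 -0.36133172  0.49562827 -0.03327848]
 [-0.61319728  0.44666051 -0.65152397  0.6870769 ]
 [ 0.0140387  -0.81849483 -0.57434235  0.77792667]
 [ 0.          0.          0.          1.        ]]
```

```bash
python3 - <<'E'
import cv2,numpy as np
a=cv2.imread("pics/scene0.png");b=cv2.imread("pics/side0.png")
x=cv2.resize(a[100:300,200:460],(800,615))[:600]
cv2.imwrite("pics/c0.png",x);cv2.imwrite("pics/c1.png",cv2.resize(b[180:350,110:336],(797,600)))
E
```

```text
(no output)
```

View pics/scene0.png

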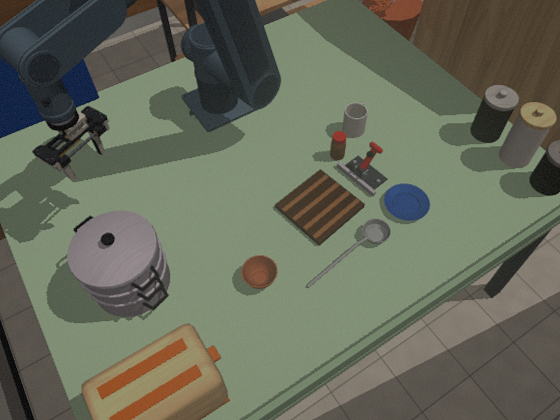

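View pics/c0.png

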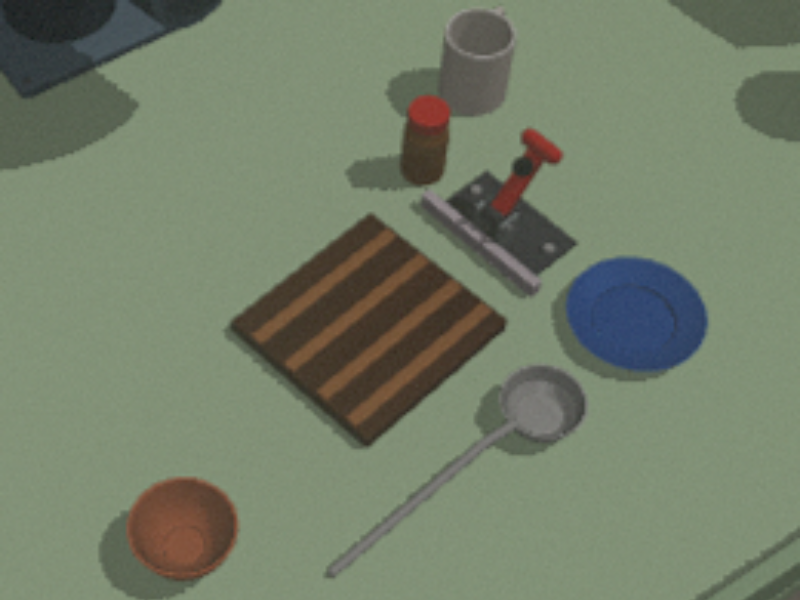

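View pics/c1.png

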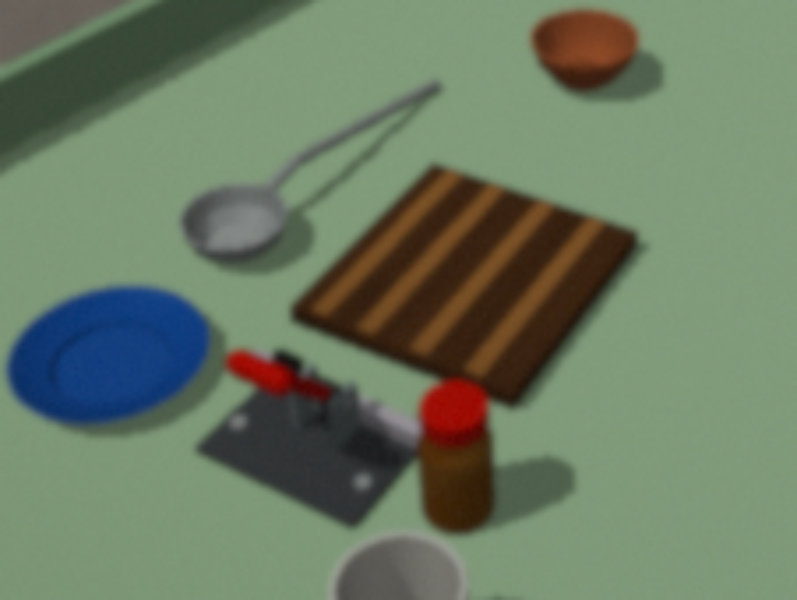

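Scene crop: the board is centred at about (370,330) and the bar runs from (425,193) to (537,288), with the red crossbar at (542,147). The jar is just left of the stop at (425,150), and the saucer is to its right. Next I'll fit the poses.

```bash
cat >> h.py <<'E'
from scipy.optimize import minimize,least_squares
def rz(t): return np.array([[np.cos(t),-np.sin(t)],[np.sin(t),np.cos(t)]])
def boardfit(cams,x0):
    M={}
    for c in cams:
        manip.read_camera(c);r=manip.masks_of(c,"board")
        if r: M[c]=cv2.resize(r[0]["region"].astype(np.uint8),None,fx=4,fy=4,interpolation=cv2.INTER_NEAREST)
    def f(p):
        e=0
        for c,m in M.items():
            q=[]
            for sx in(-.095,.095):
                for sy in(-.1,.1):
                    w=rz(p[2])@[sx,sy]+p[:2]
                    for z in(0,.018): q.append((proj(c,[*w,z])+.5)*4)
            k=cv2.convexHull(np.array(q,np.float32)).astype(np.float32)
            g=np.zeros_like(m);cv2.fillConvexPoly(g,np.round(k*16).astype(np.int32),1,shift=4)
            e+=(g!=m).sum()/m.sum()
        return e
    s=minimize(f,x0,method="Nelder-Mead",options=dict(initial_simplex=np.array(x0)+np.array([[0,0,0],[.015,0,0],[0,.015,0],[0,0,.1]])))
    return s.x,s.fun
E
python3 - <<'E'
from h import *
S=lambda u,v:(200+u/3.077,100+v/3.077)
D=lambda u,v:(110+u/3.527,180+v/3.527)
obs=[("scene",S(425,193),(-.08,.006,.02)),("scene",S(537,286),(.08,.006,.02)),
("scene",S(485,172),(None,-1)),("scene",S(577,242),(None,1)),("scene",S(542,147),(0,.08,.103)),
("side",D(258,372),(0,.08,.103)),("side",D(197,448),(None,1)),("side",D(352,527),(None,-1))]
def f(p):
    e=[]
    for c,uv,q in obs:
        if q[0] is None:q=(q[1]*p[3],.085,.006)
        w=rz(p[2])@q[:2]+p[:2]
        e+=list(proj(c,[*w,q[2]])-np.array(uv))
    return np.array(e)
for y0 in(-.1,-.3):
    s=least_squares(f,[.53,.19,y0,.06]);print(s.x,s.cost,f(s.x).round(1))
print([ray("scene",S(*u),.02).round(3) for u in((425,193),(537,286))])
st=s.x
for c in (["scene"],["side"],["scene","side"]):
    b,e=boardfit(c,[.565,.035,-.17]);print(c,b,e)
l=rz(b[2])@[0,.1]+b[:2]
print("board_left in stop",rz(-st[2])@(l-st[:2]),"rel yaw",b[2]-st[2])
for n,h in (("jar",.05),("mug",.045),("saucer",.01),("ladle",.02)):
    r=manip.masks_of("scene",n)
    if r: B=r[0]["bbox"];print(n,r[0]["p"],ray("scene",(B[0]+B[2]/2,B[1]+B[3]/2),h)[:2].round(3))
E
```

```text
[0.54528074 0.18807574 0.1463488  0.0645043 ] 6.023687937571413 [ 0.3 -1.1  0.6 -1.2  0.9 -1.2  0.4 -0.6  0.1 -0.7  0.9 -0.7 -0.3 -1.2
  0.1 -1.8]
[0.54528074 0.18807574 0.14634881 0.0645043 ] 6.02368793757117 [ 0.3 -1.1  0.6 -1.2  0.9 -1.2  0.4 -0.6  0.1 -0.7  0.9 -0.7 -0.3 -1.2
  0.1 -1.8]
[array([0.468, 0.179, 0.02 ]), array([0.626, 0.201, 0.02 ])]
['scene'] [0.56301166 0.03753337 0.17536052] 0.033235900962861074
['side'] [0.56748704 0.04149887 0.18577378] 0.03144683799445704
['scene', 'side'] [0.56490442 0.03808073 0.20174894] 0.1457085246731304
board_left in stop [-0.00799659 -0.05140666] rel yaw 0.05540013268327426
jar 0.61 [0.423 0.204]
mug 0.58 [0.367 0.326]
saucer 0.95 [0.705 0.276]
ladle 0.78 [0.752 0.009]
```

```bash
python3 - <<'E'
from h import *
for n,h in (("steamer",.12),("bowl",.022)):
    for c in("scene","side"):
        r=manip.masks_of(c,n)
        if r: B=r[0]["bbox"];print(n,c,r[0]["p"],ray(c,(B[0]+B[2]/2,B[1]+B[3]/2),h)[:2].round(3))
print(ray("scene",(260,272),.022),ray("scene",(115,260),.12))
E
```

```text
steamer scene 0.58 [ 0.488 -0.547]
steamer side 0.7 [ 0.517 -0.466]
bowl scene 0.67 [ 0.66 -0.24]
bowl side 0.91 [ 0.676 -0.248]
[ 0.66506398 -0.23471121  0.022     ] [ 0.47478272 -0.55366183  0.12      ]
```

>>> play_rows(
  increments=[
    {"dx": 16,"dy": -37,"dz": -6},
    {"dx": 16,"dy": -37,"dz": -6},
    {"dx": 16,"dy": -37,"dz": -6},
    {"dx": 16,"dy": -37,"dz": -6},
    {"dx": 16,"dy": -37,"dz": -6},
    {"dx": 42,"dy": -4},
    {"dx": 42,"dy": -4},
    {"dx": 42,"dy": -4},
    {"dx": 42,"dy": -4},
    {"dx": 42,"dy": -4},
    {"dx": 42,"dy": -4},
    {"dx": 42,"dy": -4},
    {"dx": 42,"dy": -4},
    {"dx": 42,"dy": -4},
    {"dx": 42,"dy": -4},
  ],
  jaw=1,
)

```text
invalid input
```

>>> play_rows(
  increments=[
    {"twist": -9.3,"dz": 10},
    {"twist": -9.3,"dz": 10},
    {"twist": -9.3,"dz": 10},
    {"twist": -9.3,"dz": 10},
    {"twist": -9.3,"dz": 10},
    {"twist": -9.3,"dz": 10},
    {"twist": -9.3,"dz": 10},
    {"twist": -9.3,"dz": 10},
    {},
  ],
)

```text
invalid input
```

>>> play_rows(
  increments=[
    {"dx": 16,"dy": -37,"dz": -6,"twist": 0},
    {"dx": 16,"dy": -37,"dz": -6,"twist": 0},
    {"dx": 16,"dy": -37,"dz": -6,"twist": 0},
    {"dx": 16,"dy": -37,"dz": -6,"twist": 0},
    {"dx": 16,"dy": -37,"dz": -6,"twist": 0},
    {"dx": 42,"dy": -4,"dz": 0,"twist": 0},
    {"dx": 42,"dy": -4,"dz": 0,"twist": 0},
    {"dx": 42,"dy": -4,"dz": 0,"twist": 0},
    {"dx": 42,"dy": -4,"dz": 0,"twist": 0},
    {"dx": 42,"dy": -4,"dz": 0,"twist": 0},
    {"dx": 42,"dy": -4,"dz": 0,"twist": 0},
    {"dx": 42,"dy": -4,"dz": 0,"twist": 0},
    {"dx": 42,"dy": -4,"dz": 0,"twist": 0},
    {"dx": 42,"dy": -4,"dz": 0,"twist": 0},
    {"dx": 42,"dy": -4,"dz": 0,"twist": 0},
  ],
)

```text
clock: 3.08
tcp_pos: [0.5902, -0.0928, 0.2487]
eef_rot: [3.141, -0.0, 0.419]
force: [0.8, 0.1, -0.1]
opening: 1.0
grasp_force: 0.0
```

>>> play_rows(
  increments=[
    {"dx": 0,"dy": 0,"twist": -9.3,"dz": 15},
    {"dx": 0,"dy": 0,"twist": -9.3,"dz": 15},
    {"dx": 0,"dy": 0,"twist": -9.3,"dz": 15},
    {"dx": 0,"dy": 0,"twist": -9.3,"dz": 15},
    {"dx": 0,"dy": 0,"twist": -9.3,"dz": 15},
    {"dx": 0,"dy": 0,"twist": -9.3,"dz": 15},
    {"dx": 0,"dy": 0,"twist": -9.3,"dz": 15},
    {"dx": 0,"dy": 0,"twist": -9.3,"dz": 15},
    {"dx": 0,"dy": 0,"twist": 0,"dz": 0},
  ],
)

```text
clock: 4.2
tcp_pos: [0.5881, -0.0933, 0.1274]
eef_rot: [-3.139, -0.001, 1.716]
force: [-0.8, 0.9, 0.7]
opening: 1.001
grasp_force: 0.0
```

```bash
python3 - <<'E'
from h import *
s=manip.sense();print(s["tcp_pos"],s["eef_rot"])
im=manip.read_camera("wrist");cv2.imwrite("pics/w1.png",im[:,:,::-1])
E
```

```text
[ 0.5880896  -0.0932917   0.12742405] [-3.13911342e+00 -1.32143506e-03  1.71580315e+00]
```

View pics/w1.png

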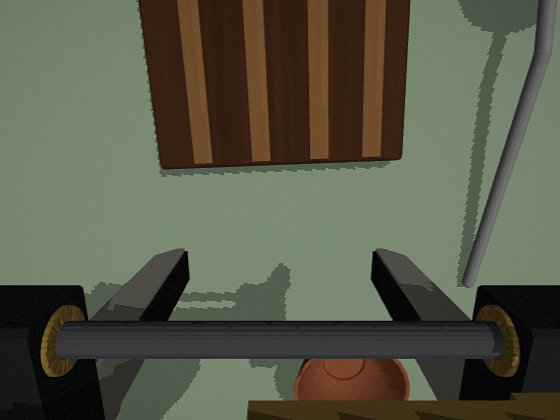

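Wrist view: the board's near edge runs from (161,168) to (402,158), slightly askew. The fingers are symmetric about it, and the ladle handle end at (467,285) is clear of them.

```bash
cat >> h.py <<'E'
from scipy.spatial.transform import Rotation as Ro
def wray(uv,z,s):
    c=manip.calibration("wrist");H=np.array(c["hand_eye"]);K=np.array(c["mtx"])
    W=np.eye(4);W[:3,:3]=Ro.from_euler("xyz",s["eef_rot"]).as_matrix();W[:3,3]=s["tcp_pos"]
    T=W@H;d=T[:3,:3]@np.linalg.inv(K)@np.array([*uv,1.]);o=T[:3,3];return o+d*(z-o[2])/d[2]
def instop(p): return rz(-.1463)@(np.array(p)[:2]-[.5453,.1881])
E
python3 - <<'E'
from h import *
s=manip.sense()
for u in((161,166),(402,157),(467,285)): print(wray(u,.018,s).round(4),instop(wray(u,.018,s)).round(4))
print(instop(s["tcp_pos"]))
E
```

```text
[ 0.4933 -0.0725  0.018 ] [-0.0894 -0.2502]
[ 0.6777 -0.039   0.018 ] [ 0.0979 -0.244 ]
[ 0.7587 -0.1381  0.018 ] [ 0.1636 -0.3538]
[ 0.00195309 -0.28491857]
```

>>> play_rows(
  increments=[
    {"dx": 0,"dy": 0,"dz": 30,"twist": 0},
    {"dx": 0,"dy": 0,"dz": 30,"twist": 0},
    {"dx": 0,"dy": 0,"dz": 30,"twist": 0},
    {"dx": 0,"dy": 0,"dz": 18,"twist": 0},
    {"dx": 0,"dy": 0,"dz": 9,"twist": 0},
    {"dx": 10,"dy": 0,"dz": 0,"twist": 0},
    {"dx": 10,"dy": 0,"dz": 0,"twist": 0},
    {"dx": 5,"dy": 0,"dz": 0,"twist": 0},
    {"dx": 5,"dy": 0,"dz": 0,"twist": 0},
    {"dx": 5,"dy": 0,"dz": 0,"twist": 0},
    {"dx": 5,"dy": 0,"dz": 0,"twist": 0},
  ],
)

```text
clock: 5.62
tcp_pos: [0.5839, -0.0549, 0.0126]
eef_rot: [3.14, 0.002, 1.718]
force: [0.4, -5.0, 2.0]
opening: 1.0
grasp_force: 2.3
```

>>> play_rows(
  increments=[
    {"dx": 5,"dy": 0,"dz": 0,"twist": 0},
    {"dx": 5,"dy": 0,"dz": 0,"twist": 0},
    {"dx": 5,"dy": 0,"dz": 0,"twist": 0},
    {"dx": 5,"dy": 0,"dz": 0,"twist": 0},
    {"dx": 4,"dy": 0,"dz": 0,"twist": 0},
    {"dx": 4,"dy": 0,"dz": 0,"twist": 0},
  ],
)

```text
clock: 6.38
tcp_pos: [0.5802, -0.0269, 0.0125]
eef_rot: [3.139, 0.002, 1.717]
force: [0.8, -4.1, 3.4]
opening: 1.001
grasp_force: 2.7
```

>>> play_rows(
  increments=[
    {"dx": 3,"dy": 0,"dz": 0,"twist": 0},
    {"dx": 3,"dy": 0,"dz": 0,"twist": 0},
    {"dx": 2,"dy": 0,"dz": 0,"twist": 0},
  ],
)

```text
clock: 6.75
tcp_pos: [0.5791, -0.019, 0.0125]
eef_rot: [3.139, 0.002, 1.717]
force: [0.5, -5.8, 3.1]
opening: 1.0
grasp_force: 2.7
```

>>> play_rows(
  increments=[
    {"dx": 2,"dy": 0,"dz": 0,"twist": 0},
    {"dx": 1,"dy": 0,"dz": 0,"twist": 0},
  ],
)

```text
clock: 7.0
tcp_pos: [0.579, -0.0181, 0.0126]
eef_rot: [3.139, 0.005, 1.718]
force: [0.8, -15.0, 1.0]
opening: 1.001
grasp_force: 7.3
```

Contact with the stop. I'll press a little more, then measure.

>>> play_rows(
  increments=[
    {"dx": 2,"dy": 0,"dz": 0,"twist": 0},
    {"dx": 0,"dy": 0,"dz": 0,"twist": 0},
    {"dx": 0,"dy": 0,"dz": 0,"twist": 0},
  ],
)

```text
clock: 7.38
tcp_pos: [0.579, -0.018, 0.0126]
eef_rot: [3.139, 0.007, 1.718]
force: [0.5, -18.9, 1.2]
opening: 1.003
grasp_force: 9.3
```

```bash
python3 - <<'E'
from h import *
s=manip.sense();print(s["tcp_pos"],instop(s["tcp_pos"]),s["eef_rot"],s["force"])
for c in("scene","side"):
    im=manip.read_camera(c);cv2.imwrite(f"pics/{c}2.png",im[:,:,::-1])
a=cv2.imread("pics/scene2.png")[120:260,250:430];b=cv2.imread("pics/side2.png")[200:340,140:320]
cv2.imwrite("pics/c2.png",np.vstack([cv2.resize(q,(385,300),interpolation=2) for q in(a,b)]))
E
```

```text
[ 0.57897593 -0.01801802  0.01259031] [ 0.00326857 -0.20882534] [3.13900717 0.00701228 1.71761   ] [  0.51622938 -18.91460755   1.18215318]
```

View pics/c2.png

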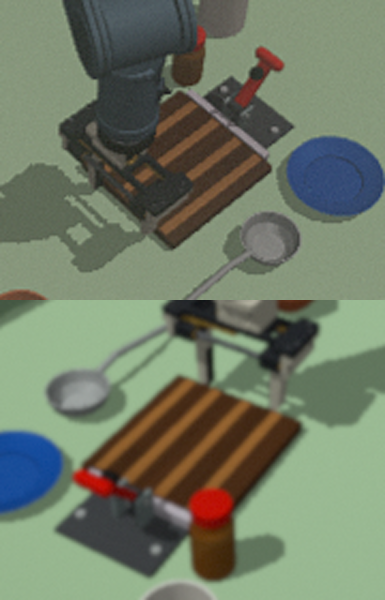

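The board is flush along the bar in both views and the lever is still open. Next I'll retreat, rise, go over the lever with the jaw shut, and descend behind it.

>>> play_rows(
  increments=[
    {"dx": -10,"dy": 0,"dz": 0,"twist": 0},
    {"dx": -15,"dy": 0,"dz": 0,"twist": 0},
    {"dx": 0,"dy": 0,"dz": -40,"twist": 0},
    {"dx": 0,"dy": 0,"dz": -50,"twist": 0},
    {"dx": 0,"dy": 0,"dz": -50,"twist": 0},
    {"dx": 0,"dy": 0,"dz": -45,"twist": 0},
    {"dx": 36,"dy": 0,"dz": 0,"twist": 0},
    {"dx": 36,"dy": 0,"dz": 0,"twist": 0},
    {"dx": 36,"dy": 0,"dz": 0,"twist": 0},
    {"dx": 36,"dy": 0,"dz": 0,"twist": 0},
    {"dx": 36,"dy": 0,"dz": 0,"twist": 0},
    {"dx": 36,"dy": 0,"dz": 0,"twist": 0},
    {"dx": 36,"dy": 0,"dz": 0,"twist": 0},
    {"dx": 36,"dy": 0,"dz": 0,"twist": 0},
    {"dx": 36,"dy": 0,"dz": 0,"twist": 0},
    {"dx": 36,"dy": -3,"dz": 0,"twist": 0},
    {"dx": 0,"dy": 0,"dz": 0,"twist": 0},
  ],
  jaw=0,
)

```text
clock: 9.6
tcp_pos: [0.5241, 0.3198, 0.1961]
eef_rot: [-3.14, -0.001, 1.721]
force: [-1.0, 0.5, 0.1]
opening: 0.004
grasp_force: 0.0
```

```bash
python3 - <<'E'
from h import *
s=manip.sense();print(s["tcp_pos"],instop(s["tcp_pos"]),s["eef_rot"])
im=manip.read_camera("wrist");cv2.imwrite("pics/w3.png",im[:,:,::-1])
E
```

```text
[0.52405291 0.31979364 0.19613098] [-0.00182198  0.13338416] [-3.14026467e+00 -1.07810415e-03  1.72085093e+00]
```

View pics/w3.png

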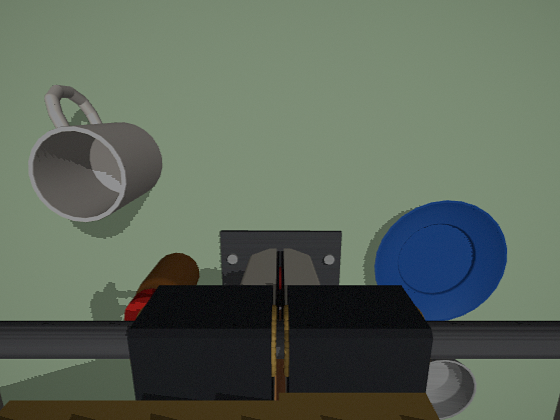

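The shut fingers are centred on the base plate (columns 220–342, centre 281), behind the lever. Descend and push.

>>> play_rows(
  increments=[
    {"dx": 0,"dy": 0,"dz": 35,"twist": 0},
    {"dx": 0,"dy": 0,"dz": 40,"twist": 0},
    {"dx": 0,"dy": 0,"dz": 30,"twist": 0},
    {"dx": -10,"dy": 0,"dz": 0,"twist": 0},
    {"dx": -10,"dy": 0,"dz": 0,"twist": 0},
    {"dx": -10,"dy": 0,"dz": 0,"twist": 0},
    {"dx": -8,"dy": 0,"dz": 0,"twist": 0},
    {"dx": -8,"dy": 0,"dz": 0,"twist": 0},
  ],
)

```text
clock: 10.65
tcp_pos: [0.5338, 0.2749, 0.0951]
eef_rot: [3.135, -0.006, 1.717]
force: [-1.5, 7.6, 6.5]
opening: 0.006
grasp_force: 4.0
```

>>> play_rows(
  increments=[
    {"dx": -8,"dy": 0,"dz": 0,"twist": 0},
    {"dx": -8,"dy": 0,"dz": 0,"twist": 0},
    {"dx": -8,"dy": 0,"dz": 0,"twist": 0},
    {"dx": -8,"dy": 0,"dz": 0,"twist": 0},
    {"dx": -8,"dy": 0,"dz": 0,"twist": 0},
    {"dx": -8,"dy": 0,"dz": 0,"twist": 0},
    {"dx": -8,"dy": 0,"dz": 0,"twist": 0},
    {"dx": 0,"dy": 0,"dz": 0,"twist": 0},
  ],
)

```text
clock: 11.65
tcp_pos: [0.5402, 0.2158, 0.0915]
eef_rot: [-3.141, 0.0, 1.716]
force: [0.7, 0.9, -0.1]
opening: -0.0
grasp_force: 0.0
```

```bash
python3 - <<'E'
from h import *
s=manip.sense();print(instop(s["tcp_pos"]),s["tcp_pos"],s["force"])
for c in("scene","side"):
    im=manip.read_camera(c);cv2.imwrite(f"pics/{c}4.png",im[:,:,::-1])
a=cv2.imread("pics/scene4.png")[120:260,250:430];b=cv2.imread("pics/side4.png")[200:340,140:320]
cv2.imwrite("pics/c4.png",np.vstack([cv2.resize(q,(385,300),interpolation=2) for q in(a,b)]))
E
```

```text
[-0.00096986  0.02817177] [0.54023365 0.21582943 0.09150362] [ 0.73296194  0.92180893 -0.14134262]
```

View pics/c4.png

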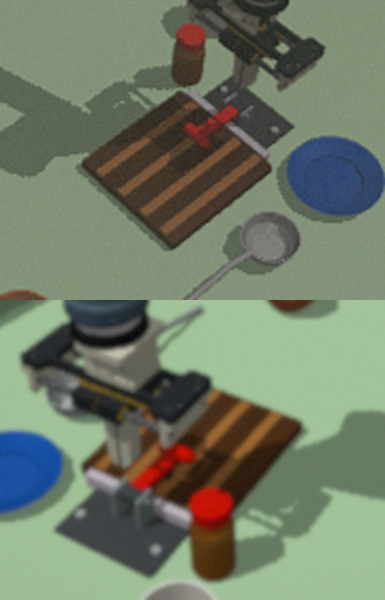

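The lever has snapped down onto the board, and its crossbar lies over the top surface. I'll retreat and check flushness.

>>> play_rows(
  increments=[
    {"dx": 5,"dy": 0,"dz": -20,"twist": 0},
    {"dx": 10,"dy": 0,"dz": -40,"twist": 0},
    {"dx": 30,"dy": 0,"dz": -50,"twist": 0},
    {"dx": 40,"dy": 0,"dz": -50,"twist": 0},
    {"dx": 30,"dy": 0,"dz": -30,"twist": 0},
    {"dx": 0,"dy": 0,"dz": 0,"twist": 0},
    {"dx": 0,"dy": 0,"dz": 0,"twist": 0},
  ],
)

```text
clock: 12.62
tcp_pos: [0.5229, 0.3289, 0.279]
eef_rot: [-3.14, 0.001, 1.718]
force: [0.5, -0.6, -0.2]
opening: 0.007
grasp_force: 0.0
```

```bash
python3 - <<'E'
from h import *
s=manip.sense();print(s["tcp_pos"],s["force"])
for c in("scene","side"):
    im=manip.read_camera(c);cv2.imwrite(f"pics/{c}5.png",im[:,:,::-1])
a=cv2.imread("pics/scene5.png")[140:250,280:420];b=cv2.imread("pics/side5.png")[210:320,150:290]
cv2.imwrite("pics/c5.png",np.vstack([cv2.resize(q,(382,300),interpolation=2) for q in(a,b)]))
E
```

```text
[0.5229303  0.32888301 0.27904341] [ 0.49893768 -0.59007402 -0.17978264]
```

View pics/c5.png

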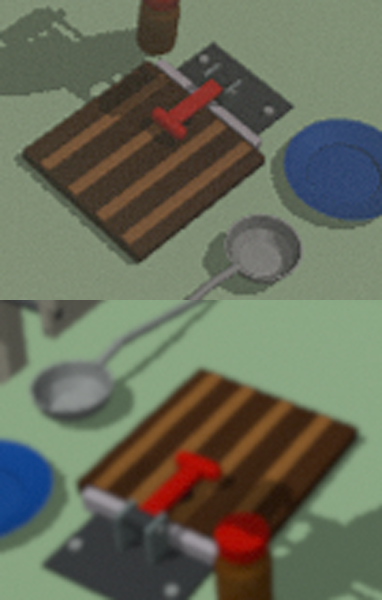

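Both views show the board flush along the whole bar, the lever down with its pad on the board, the bystanders in place and the robot clear.

```bash
python3 -c "
from cell import manip
print(manip.close_job())"
```

```text
the job is handed in; nothing more can be done
None
```

The board was pushed flush against the stop and the red lever snapped down onto it; the job was handed in with the arm clear (about 13 s used), and no verdict was reported back.

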